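# Uncover the hob's keys and key in the start sequence

### The arm

A 6-joint arm with a two-finger parallel gripper is mounted at the origin on the work surface. World frame = base frame: x ahead of the robot, y to its left, z up, the work surface at z = 0. Lengths are in mm, angles in rad, forces in N, time in s.
With the tool pointing down it reaches from about 300 to 775 mm from the base axis. Payload 14.6 kg.
Tool frame: the origin (TCP) lies midway between the tips of the shut fingers; the grasp point (between the pads) lies 19 mm behind it; z points along the fingers, y is the line along which they close (so a half turn about z gives the same grasp; the last joint's range is limited). The gripper opens to 94 mm and grips with 3 to 60 N. Pads are 16 mm wide; open, the fingers measure 119 mm over their backs; the gripper's body (75 mm by 177 mm) begins 78 mm behind the grasp point.
Start: joints at [-1.381, 0.3, 1.521, -0, 1.321, -0.067], TCP at [139.686, -531.956, 205.446] pointing down, gripper open.
Joint ranges: [-3.03, 3.03], [-0.79, 2.21], [0.23, 2.52], [-1.04, 4.18], [0, 3.07], [-2.55, 2.55]. Speed limits (rad/s): [2.22, 2.22, 2.57, 3.14, 3.14, 3.14].

### API

Orientations are given as a 3x3 rotation matrix whose columns are the frame's x, y, z axes.
In Python, from station import env, cams gives the robot as it stands. The module is installed in compiled form; this text tells all that it offers.
- The arm moves only by the tool apply_moves, never from a script. Its argument "commands" is a list that holds one entry, the list of rows, each a list of 6 numbers: the shift along the tool's x, y, z each as a share of 100 mm, from -1 to 1, then the turn, a rotation vector about the tool's x, y, z each as a share of 180 degrees, from -1 to 1. A call has 1 to 10 rows; each row is the pose to reach, as a shift and turn from the pose commanded when the call began, along the tool's axes at that moment, turning the shorter way round; what a row does not reach only later rows make up. A row lasts 1/8 s, in which the tool goes at most 62.5 mm and 10.7 degrees, less where a joint would pass 70% of its speed; a pose out of reach is approached as far as the arm can. A call with a number of a shift or a turn outside -1 to 1 is refused whole. A call with a gripper value outside its range is refused whole. "claw" is the opening, from -1 (shut) to 1 (fully open), set as the call begins (left out, the last holds). The fingers move at their own pace and stop on an object; "grip_force" is the grip in N (left out, the last holds). Time passes only in rows, so rows that repeat a pose let the fingers close. It gives the time, the measured TCP pose, the force, the opening and the grip force at its end, in the units of the state.
- env.observe(): the state, without advancing time (a new reading comes with each control period).
- cams.snapshot(name): name is "scene" or "top" or "wrist"; returns the picture (400x640x3 uint8, red, green, blue); there is no depth.
- cams.camera_params(name): a dict with "mtx" (3x3 intrinsics, pixels), "xyz" and "rotation" of the camera in the world. Camera axes: x right, y up, looking along -z (the intrinsics and any distortion apply to the point x, -y, -z); pixel columns grow to the right and rows downward; lengths in mm; the calibration is good to about 2 mm. A picture is of the moment at which its call begins: read the wrist's pose just before it. camera_params takes no time and is no camera call; for the wrist camera it gives the pose at the moment of the call.
- env.sign_off(): hands the job in; it is judged then, once.
Trained networks look in the newest picture that a camera, given by its name, has taken for a name from the list of things; names that differ only in an ending like _2 or _b are one class to them, and where a whole thing is asked for, a point or a joint stands for the part that bears it (a point fixed in the world has none). Each returns a list of dicts, best first, with "conf" (0 to 1); they miss things now and then, are a little off and sometimes report something else, mostly with a low value. They report only what shows in the picture. A call takes as long as a camera call.
- cams.outline_of(camera, query): "pixels" (400x640 bool, what is visible of it).
- cams.mark_of(camera, query): "at" ([x, y, z] in mm, in world coordinates, good to about 4 mm: a listed point, or the origin of a listed thing).
The state is a dict: "time": time; "q": joint angles; "dq": joint speeds; "joint_efforts": joint torques, N m; "tcp_pos": TCP position; "tcp_rot": TCP orientation; "wrist_force": force on the tool from outside, world axes, zero at the start; "ft_torque": the same for the moment, N m; "grip_width": opening from 0.0 (shut) to 1.0 (fully open); "finger_force": force on a finger pad.
Only numpy, scipy, OpenCV 4.12 (cv2) and the standard library are available. Lean on these libraries where they do the work, as an engineer would, in place of code of your own. Each camera call takes 0.05 s, during which the arm holds its last target. There are 200 camera calls.

### The job

Lift the clear splash guard off the two pins over the hob's keys and lay it, handle up, flat and lengthways on the cutting board, within the board's edges. Then press these keys fully down and let each come up again before the next, one at a time: the round one, the oblong one, the cross-shaped one, the triangular one. Do not press the square key, and do not shift the pot, the tin or the jar.

Things in the scene. Friction and masses are not known exactly. Their poses are not given: they have to be found in the camera images.
- hob: portable hob, a fixed dark metal slab 360 mm (its x, -75 to +285) by 300 mm (its y, -150 to +150), flat top 55 mm above the counter. Origin: on the counter under the centre of the key panel; x points away from the robot, from the panel to the black glass cooking zone, z up.
- panel (a point): centre of the hob's key panel, on the hob's top face; axes as the hob's. Around it are six places in two rows (x = -29, +29 mm) of three (y = -58, 0, +58 mm): five keys and one blank with a tiny lamp, in any arrangement. Along each side (y = +105, -105 mm) lies an aluminium rail 22 mm wide, 22 mm high, 116 mm long in x.
- pin_left (a point): top of the steel pin on the rail at the hob's +y side, 9 mm thick, upright, 16 mm high above the rail, 93 mm above the counter.
- pin_right (a point): top of the like pin on the rail at the hob's -y side.
- guard: loose clear plastic splash guard with white edging, 120 mm (x) by 240 mm (y), 5 mm thick, 0.18 to 0.35 kg. It starts lying on the two rails over the keys, its two 15 mm round holes (x = 0, y = +105 and -105 mm) over the pins; lift it over 16 mm straight up to clear them. Origin: centre of the plate's underside, z up.
- guard_handle (a point): centre of the guard's white bar handle, 35 mm above the guard's origin and square over it. The bar is 14 mm thick (guard's x), 100 mm long (guard's y), 14 mm high (28 to 42 mm above the guard's underside), on a foot 12 mm wide near each end (y = +44, -44 mm); open below between them.
- board: light wooden cutting board lying on the counter beside the hob (on either side of it), 290 mm (x) by 175 mm (y), 18 mm thick, fixed. Origin: centre of its underside, on the counter; its top is at z = 18 mm.
- pot: red lidded pot standing on the hob's cooking zone, 160 mm across (200 mm over its two lugs), 90 mm high; bystander. Origin: centre of its underside.
- tin: white cylindrical tin standing on the hob beside the pot, 54 mm across, 105 mm high; bystander. Origin: centre of its underside.
- jar: amber storage jar with a wooden lid standing on the counter beyond the board's far end, 90 mm across, 150 mm high; bystander. Origin: centre of its underside.
- key_round_top (a point): centre of the top face of the grey key whose outline from above is a disc, 38 mm across; 14 mm above the panel (69 mm above the counter) when up, moves with the key.
- key_round (a joint): travel of that key: 0 up, 0.006 m fully down; sprung, 1.5 N starts it and 5 N holds it fully down (a press counts from about 4.5 mm); it rises again when let go.
- key_oblong_top (a point): centre of the top face of the grey key whose outline from above is a narrow bar, 50 x 22 mm, long side along the hob's y; 14 mm above the panel (69 mm above the counter) when up, moves with the key.
- key_oblong (a joint): travel of that key: 0 up, 0.006 m fully down; sprung, 1.5 N starts it and 5 N holds it fully down (a press counts from about 4.5 mm); it rises again when let go.
- key_cross_top (a point): centre of the top face of the grey key whose outline from above is a plus sign, 42 mm across, arms 14 mm wide; 14 mm above the panel (69 mm above the counter) when up, moves with the key.
- key_cross (a joint): travel of that key: 0 up, 0.006 m fully down; sprung, 1.5 N starts it and 5 N holds it fully down (a press counts from about 4.5 mm); it rises again when let go.
- key_triangle_top (a point): centre of the top face of the grey key whose outline from above is an equal-sided triangle, 45 mm a side, 26 mm from centre to corner; 14 mm above the panel (69 mm above the counter) when up, moves with the key.
- key_triangle (a joint): travel of that key: 0 up, 0.006 m fully down; sprung, 1.5 N starts it and 5 N holds it fully down (a press counts from about 4.5 mm); it rises again when let go.
- key_square_top (a point): centre of the top face of the grey key whose outline from above is a square, 34 mm a side; 14 mm above the panel (69 mm above the counter) when up, moves with the key.
- key_square (a joint): travel of that key: 0 up, 0.006 m fully down; sprung, 1.5 N starts it and 5 N holds it fully down (a press counts from about 4.5 mm); it rises again when let go.

How it is judged (in metres and radians):
On the way, in this order (a step that is already met when the one before it is completed fails the run):
1. the guard lies flat on the board, handle up and let go (x of guard in the frame of board between -0.04 and 0.04 m and y of guard in the frame of board between -0.04 and 0.04 m and z of guard in the frame of board between 0.012 and 0.024 m and angle between guard's own z axis and vertical below 0.06 rad and angle between the y axis of guard and the x axis of board, either way round below 0.25 rad and linear speed of guard below 0.02 m/s and contact force between the fingers and guard below 0.3 N), for 0.2 s.
2. the round key is fully down, all others up (value of joint key_round above 0.0045 m and value of joint each of key_oblong, key_cross, key_triangle, key_square below 0.0015 m), for 0.05 s.
3. the oblong key is fully down, all others up (value of joint key_oblong above 0.0045 m and value of joint each of key_round, key_cross, key_triangle, key_square below 0.0015 m), for 0.05 s.
4. the cross key is fully down, all others up (value of joint key_cross above 0.0045 m and value of joint each of key_round, key_oblong, key_triangle, key_square below 0.0015 m), for 0.05 s.
5. the triangle key is fully down, all others up (value of joint key_triangle above 0.0045 m and value of joint each of key_round, key_oblong, key_cross, key_square below 0.0015 m), for 0.05 s.
At the end, for the whole second after the job is handed in: The guard lies still and let go on the board, handle up and flat (3 degrees), its centre within 40 mm of the board's along each of the board's axes and its length along the board's within 0.25 rad; all five keys are up (under 1.5 mm); pot, tin and jar stand within 20 mm of where they were (all of step 1 and value of joint each of key_round, key_oblong, key_cross, key_triangle, key_square below 0.0015 m and angle between each of pot, tin, jar's own z axis and vertical below 0.2 rad and distance of each of pot, tin, jar from where it was at the start of the episode below 0.02 m); the robot touches nothing.
It fails at once if the square key is pressed (more than 2.5 mm) (value of joint key_square above 0.0025 m).
It fails at once if two keys are down at once (each more than 2.5 mm) (value of joint each of key_round, key_oblong above 0.0025 m or value of joint each of key_round, key_cross above 0.0025 m or value of joint each of key_round, key_triangle above 0.0025 m or value of joint each of key_round, key_square above 0.0025 m or value of joint each of key_oblong, key_cross above 0.0025 m or value of joint each of key_oblong, key_triangle above 0.0025 m or value of joint each of key_oblong, key_square above 0.0025 m or value of joint each of key_cross, key_triangle above 0.0025 m or value of joint each of key_cross, key_square above 0.0025 m or value of joint each of key_triangle, key_square above 0.0025 m).
It fails at once if the pot, the tin or the jar is shifted more than 20 mm or tipped (distance of any of pot, tin, jar from where it was at the start of the episode above 0.02 m or angle between any of pot, tin, jar's own z axis and vertical above 0.2 rad).
It also fails if it takes over 59 s, if anything falls off the work surface, if the arm or the gripper's body presses on something with over 40 N, if the wrist force passes 120 N, or if a joint passes its speed limit or range.

## Working session

There is one attempt and no reset: what is moved stays moved. The work goes in short steps, Python scripts to look and compute and a tool call to move; the robot and the scene stay as the last step left them, time stands still between calls to the robot, and variables do not carry over. Pictures are saved under pics/ and viewed, at most 10 in all, crops included, and the job is handed in when it is done.

Besides the shell and the picture viewer there is one more tool, called after "Emit:" in YAML: its name, and indented under it one key for each argument. apply_moves: Moves the arm, as the interface text tells. Its arguments: {"type":"object","properties":{"commands":{"type":"array"},"claw":{"type":"number"},"grip_force":{"type":"number"}},"required":["commands"]}

```bash
mkdir -p pics; cat > h.py <<'E'
from station import env, cams
import numpy as np, cv2
def snap(c,f=None):
    im=cams.snapshot(c)
    if f: cv2.imwrite('pics/'+f,im[:,:,::-1])
    return im
def mark(c,n,k=2):
    r=cams.mark_of(c,n)
    for d in r[:k]: print(c,n,np.round(d['at'],1),round(d['conf'],2))
    return r
E
python3 - <<'E'
from h import *
s=env.observe(); print(s['time'],s['tcp_pos'],np.round(s['tcp_rot'],3).tolist())
for c in ['top','scene']:
    snap(c,c+'1.png'); p=cams.camera_params(c); print(c,p['xyz'],np.round(p['rotation'],3).tolist(),p['mtx'].tolist() if hasattr(p['mtx'],'tolist') else p['mtx'])
    for n in ['guard','guard_handle','pin_left','pin_right','board','pot','tin','jar']: mark(c,n,1)
print(env.observe()['time'])
E
```

```text
0.0 [ 139.6344961  -531.70158642  204.89694312] [[0.967, 0.254, -0.0], [0.254, -0.967, 0.001], [0.0, -0.001, -1.0]]
top [ 372.17815151  -25.25287751 1344.65002665] [[-0.004, 0.981, -0.194], [-1.0, -0.003, 0.003], [0.003, 0.194, 0.981]] [[486.79358226798416, 0.0, 319.5587502803595], [0.0, 486.79358226798416, 196.44926821985445], [0.0, 0.0, 1.0]]
top guard [503.1 139.9  76.3] 0.89
top guard_handle [504.  135.9 110.6] 0.81
top pin_left [514.5 242.4  92.2] 0.88
top pin_right [486.8  33.2  95. ] 0.92
top board [ 507.5 -239.5    3. ] 0.59
top pot [669.8  68.3  56.5] 0.78
top jar [ 7.269e+02 -2.768e+02  3.000e-01] 0.98
scene [1114.95665859  484.6184433   548.56112883] [[-0.715, -0.377, 0.59], [0.7, -0.39, 0.599], [0.005, 0.84, 0.542]] [[388.87176695918816, 0.0, 315.9365106819442], [0.0, 388.87176695918816, 198.43959620431235], [0.0, 0.0, 1.0]]
scene guard [500.3 134.5  78.9] 0.8
scene guard_handle [499.1 139.4 117. ] 0.59
scene pin_left [514.1 238.6  90. ] 0.67
scene pin_right [489.9  33.1  93.2] 0.91
scene board [ 504.1 -245.7    1. ] 0.7
scene pot [673.2  68.7  55.8] 0.74
scene tin [691.5 229.2  57.4] 0.93
scene jar [ 725.7 -278.4   -4.5] 0.56
0.9
```

View pics/top1.png

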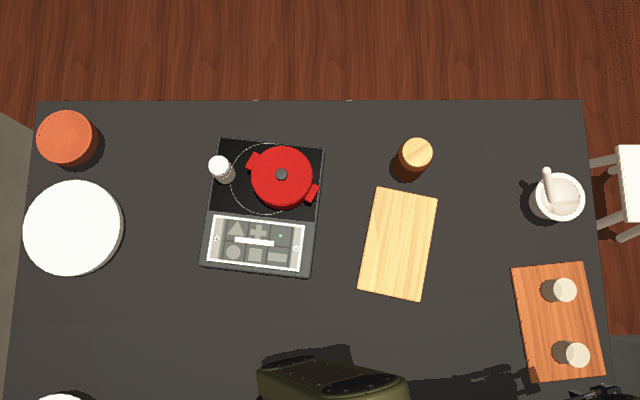

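View pics/scene1.png

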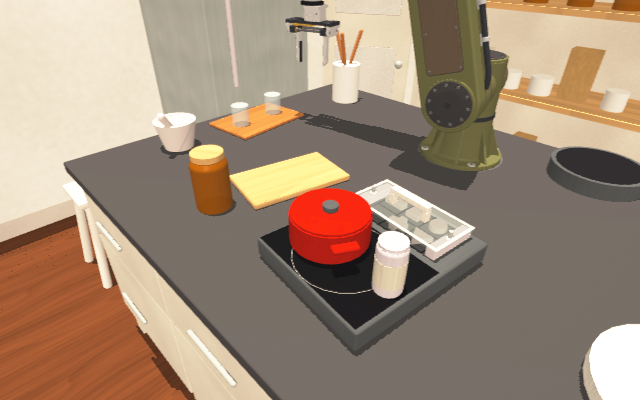

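```bash
python3 - <<'E'
from h import *
for n in ['round','oblong','cross','triangle','square']: mark('top','key_%s_top'%n,2); mark('scene','key_%s_top'%n,1)
p=cams.camera_params('top')
m=cams.outline_of('top','board')[0]['pixels'].astype(np.uint8)
K,R,t=np.array(p['mtx']),np.array(p['rotation']),np.array(p['xyz'])
def un(u,v,z):
    d=R@np.array([(u-K[0,2])/K[0,0],-(v-K[1,2])/K[1,1],-1]); return (t+d*(z-t[2])/d[2])[:2]
c=max(cv2.findContours(m,0,2)[0],key=cv2.contourArea)[:,0]
w=np.array([un(*q,18) for q in c],np.float32)
print('board rect z18',cv2.minAreaRect(w))
g=cams.outline_of('top','guard')[0]['pixels'].astype(np.uint8)
c=max(cv2.findContours(g,0,2)[0],key=cv2.contourArea)[:,0]
w=np.array([un(*q,80) for q in c],np.float32)
print('guard rect',cv2.minAreaRect(w))
E
```

```text
scene key_oblong_top [672.   69.7  52.2] 0.53
scene key_cross_top [512.  241.1  88.1] 0.75
scene key_triangle_top [535.9 191.6  66.9] 0.53
board rect z18 ((505.6355285644531, -241.45175170898438), (174.52439880371094, 291.47650146484375), 77.66929626464844)
guard rect ((500.1993408203125, 138.02728271484375), (242.279541015625, 121.3659439086914), 83.05696868896484)
```

The top picture shows the hob at about (260,205), with the guard over its keys and its pins at about (215,238) and (297,248). The board is at (397,244), the jar at (415,155), the pot at (281,175) and the tin at (220,168). Through the guard, the far row reads triangle (237,228), cross (258,232) and lamp (280,235). The near row reads round (233,252), square (255,255) and oblong (277,257). The scene picture agrees, with the pot and tin on the cooking zone and the jar beyond the board.

The networks and the outlines also agree: panel at about (501,137) with yaw -7°, board at (505.6,-241.5) with yaw -12.3°. Next I move over the guard.

Emit:
apply_moves:
  commands:
    - [[0.85,-0.92,0,0,0,0],[0.85,-0.92,0,0,0,0],[0.85,-0.92,0,0,0,0]]
  claw: 0.2

```text
time: 1.88
tcp_pos: [199.9, -419.1, 205.9]
tcp_rot: [[0.966, 0.257, 0.0], [0.257, -0.966, -0.0], [0.0, 0.001, -1.0]]
wrist_force: [0.7, 0.0, -0.4]
grip_width: 0.723
finger_force: 0.0
```

Emit:
apply_moves:
  commands:
    - [[0.85,-0.92,0,0,0,0],[0.85,-0.92,0,0,0,0],[0.85,-0.92,0,0,0,0]]

```text
time: 2.25
tcp_pos: [258.6, -309.2, 205.9]
tcp_rot: [[0.966, 0.258, 0.001], [0.258, -0.966, -0.001], [0.0, 0.001, -1.0]]
wrist_force: [0.3, -0.5, -0.1]
grip_width: 0.6
finger_force: 0.0
```

Emit:
apply_moves:
  commands:
    - [[0.85,-0.92,0,0,0,0],[0.85,-0.92,0,0,0,0],[0.85,-0.92,0,0,0,0]]

```text
time: 2.62
tcp_pos: [317.6, -198.7, 205.7]
tcp_rot: [[0.966, 0.259, 0.001], [0.259, -0.966, -0.0], [0.0, 0.0, -1.0]]
wrist_force: [-0.1, -0.3, 0.1]
grip_width: 0.6
finger_force: 0.0
```

Emit:
apply_moves:
  commands:
    - [[0.85,-0.92,0,0,0,0],[0.85,-0.92,0,0,0,0],[0.85,-0.92,0,0,0,0]]

```text
time: 3.0
tcp_pos: [376.4, -88.4, 205.5]
tcp_rot: [[0.966, 0.258, 0.0], [0.258, -0.966, 0.0], [0.0, -0.0, -1.0]]
wrist_force: [-0.3, -0.6, 0.3]
grip_width: 0.598
finger_force: 0.0
```

Emit:
apply_moves:
  commands:
    - [[0.85,-0.92,0,0,0,0],[0.85,-0.92,0,0,0,0],[0.85,-0.92,0,0,0,0]]

```text
time: 3.38
tcp_pos: [435.2, 21.3, 205.1]
tcp_rot: [[0.967, 0.256, -0.001], [0.256, -0.967, -0.0], [-0.001, -0.0, -1.0]]
wrist_force: [-1.1, -1.0, -0.2]
grip_width: 0.6
finger_force: 0.0
```

Emit:
apply_moves:
  commands:
    - [[0.4,-0.5,0,0,0,-0.38],[0.4,-0.5,0,0,0,-0.38],[0.4,-0.5,0,0,0,-0.38],[0.4,-0.5,0,0,0,-0.38],[0.4,-0.5,0,0,0,-0.38],[0.4,-0.5,0,0,0,-0.38],[0.4,-0.5,0,0,0,-0.38],[0.4,-0.5,0,0,0,-0.38]]

```text
time: 4.38
tcp_pos: [460.3, 76.8, 205.4]
tcp_rot: [[0.123, 0.992, -0.0], [0.992, -0.123, -0.0], [-0.0, -0.0, -1.0]]
wrist_force: [0.1, 0.8, -0.3]
grip_width: 0.603
finger_force: 0.0
```

```bash
python3 - <<'E'
from h import *
snap('wrist','w1.png')
for n in ['guard','guard_handle','pin_left','pin_right']+['key_%s_top'%k for k in ['round','oblong','cross','triangle','square']]: mark('wrist',n,1)
E
```

```text
wrist guard [504.2 139.3  77.4] 0.6
wrist guard_handle [501.  135.  110.7] 0.87
wrist pin_left [515.3 242.3  95.5] 0.63
wrist pin_right [488.   30.5  95.2] 0.62
wrist key_cross_top [483.6  30.9  97.3] 0.27
```

View pics/w1.png

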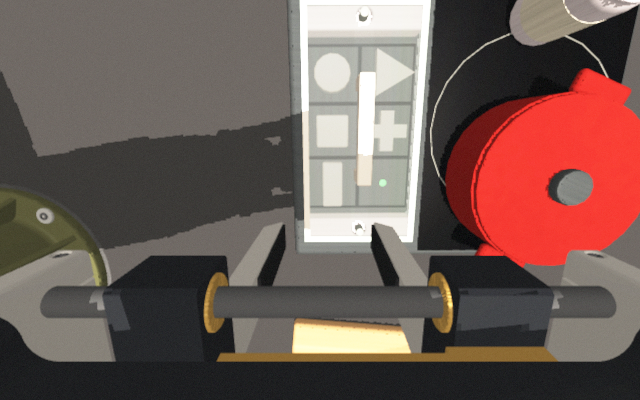

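The wrist picture shows the handle at (366,128) and the pins at (364,15) and (359,228). It confirms the key layout: round (332,72), square (332,131) and oblong (332,184) in the near row, triangle (393,72), cross (389,131) and lamp (382,183) in the far row.

Emit:
apply_moves:
  commands:
    - [[0.65,0.335,0.6,0,0,0],[0.65,0.335,0.6,0,0,0],[0.65,0.335,0.6,0,0,0]]

```text
time: 5.25
tcp_pos: [500.5, 140.8, 143.8]
tcp_rot: [[0.118, 0.993, -0.003], [0.993, -0.118, -0.001], [-0.001, -0.003, -1.0]]
wrist_force: [0.2, -0.2, -0.6]
grip_width: 0.6
finger_force: 0.0
```

Emit:
apply_moves:
  commands:
    - [[0,0,0.3,0,0,0],[0,0,0.5,0,0,0],[0,0,0.5,0,0,0]]

```text
time: 5.62
tcp_pos: [500.4, 139.3, 95.4]
tcp_rot: [[0.12, 0.993, -0.001], [0.993, -0.12, -0.0], [-0.0, -0.001, -1.0]]
wrist_force: [0.9, -1.0, 0.8]
grip_width: 0.601
finger_force: 0.0
```

Emit:
apply_moves:
  commands:
    - [[0,0,0,0,0,0],[0,0,0,0,0,0],[0,0,0,0,0,0],[0,0,0,0,0,0],[0,0,0,0,0,0],[0,0,0,0,0,0]]
  claw: -1
  grip_force: 40

```text
time: 6.38
tcp_pos: [501.1, 140.0, 95.6]
tcp_rot: [[0.12, 0.993, 0.0], [0.993, -0.12, 0.0], [0.0, 0.0, -1.0]]
wrist_force: [-0.2, -0.8, 1.6]
grip_width: 0.142
finger_force: 40.0
```

Emit:
apply_moves:
  commands:
    - [[0,0,-0.1,0,0,0],[0,0,-0.2,0,0,0],[0,0,-0.35,0,0,0],[0,0,-0.6,0,0,0],[0,0,-1,0,0,0],[0,0,-1,0,0,0]]

```text
time: 7.12
tcp_pos: [502.1, 140.2, 199.0]
tcp_rot: [[0.12, 0.993, 0.006], [0.993, -0.12, 0.001], [0.002, 0.005, -1.0]]
wrist_force: [-0.8, 1.1, -3.2]
grip_width: 0.147
finger_force: 40.0
```

```bash
python3 - <<'E'
from h import *
for c in ['scene','wrist']:
    snap(c,c+'2.png')
    for n in ['guard','guard_handle']: mark(c,n,1)
mark('scene','pin_left',1)
mark('wrist','pin_left',1);mark('wrist','pin_right',1)
s=env.observe();print(s['time'],s['tcp_pos'],s['grip_width'],s['wrist_force'])
E
```

```text
scene guard [500.3 136.4 179.4] 0.82
scene guard_handle [530.  133.5  69.3] 0.64
wrist guard [502.2 139.2 175.7] 0.57
wrist guard_handle [497.5 134.  209.1] 0.64
scene pin_left [509.9 240.3  89. ] 0.91
7.575 [500.79104305 139.92815009 194.94934245] 0.14204669685380972 [ 0.69263812 -0.34290789 -1.91305172]
```

View pics/scene2.png

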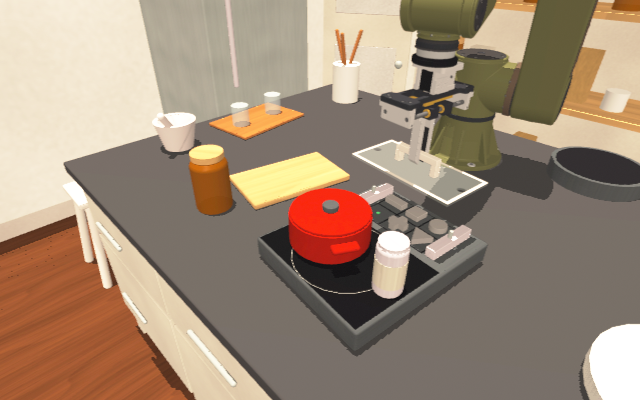

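The scene picture shows the guard held level above the hob at about (420,168). It is clear of both pins, and the keys are now bare. I carry it to the board.

Emit:
apply_moves:
  commands:
    - [[-0.4,0.05,0,0,0,0],[-0.9,0.12,0,0,0,0],[-0.95,0.125,0,0,0,0]]

```text
time: 7.95
tcp_pos: [501.9, 41.9, 195.3]
tcp_rot: [[0.123, 0.992, -0.0], [0.992, -0.123, -0.0], [-0.0, -0.0, -1.0]]
wrist_force: [-0.2, 0.1, -0.5]
grip_width: 0.145
finger_force: 40.0
```

Emit:
apply_moves:
  commands:
    - [[-0.5,0.06,0,0,0,0],[-0.95,0.125,0,0,0,0],[-0.95,0.125,0,0,0,0]]

```text
time: 8.32
tcp_pos: [503.0, -53.3, 195.2]
tcp_rot: [[0.123, 0.992, -0.0], [0.992, -0.123, -0.0], [-0.0, -0.0, -1.0]]
wrist_force: [-0.6, 0.9, -2.4]
grip_width: 0.145
finger_force: 40.0
```

Emit:
apply_moves:
  commands:
    - [[-0.5,0.06,0,0,0,0],[-0.95,0.125,0,0,0,0],[-0.95,0.125,0,0,0,0]]

```text
time: 8.7
tcp_pos: [504.1, -148.5, 195.1]
tcp_rot: [[0.122, 0.993, -0.0], [0.993, -0.122, 0.0], [0.0, -0.0, -1.0]]
wrist_force: [0.9, -0.7, -2.7]
grip_width: 0.147
finger_force: 40.0
```

Emit:
apply_moves:
  commands:
    - [[-0.5,0.06,0,0,0,0.05],[-0.93,0.125,0,0,0,0.1],[-0.93,0.125,0,0,0,0.15],[-0.93,0.125,0,0,0,0.2],[-0.93,0.125,0,0,0,0.25],[-0.93,0.125,0,0,0,0.3],[-0.93,0.125,0,0,0,0.35],[-0.93,0.125,0,0,0,0.4],[-0.93,0.125,0,0,0,0.45],[-0.93,0.125,0,0,0,0.5]]

```text
time: 9.95
tcp_pos: [505.9, -239.3, 195.3]
tcp_rot: [[0.992, -0.124, -0.0], [-0.124, -0.992, 0.001], [-0.0, -0.001, -1.0]]
wrist_force: [0.6, -0.1, -1.9]
grip_width: 0.144
finger_force: 40.0
```

Emit:
apply_moves:
  commands:
    - [[0,0,0,0,0,0.03],[0,0,0,0,0,0.03],[0,0,0,0,0,0.03]]

```text
time: 10.32
tcp_pos: [505.6, -240.4, 195.4]
tcp_rot: [[0.978, -0.21, -0.0], [-0.21, -0.978, 0.0], [-0.0, -0.0, -1.0]]
wrist_force: [-0.4, -0.3, -2.2]
grip_width: 0.144
finger_force: 40.0
```

```bash
python3 - <<'E'
from h import *
for c in ['top','wrist','scene']:
    snap(c,c+'3.png')
    for n in ['guard','guard_handle','board']: mark(c,n,1)
s=env.observe();print(s['time'],s['tcp_pos'],s['grip_width'],np.round(s['tcp_rot'],3).tolist())
E
```

```text
top guard [480.2 203.   72.7] 0.5
wrist guard [ 506.9 -239.1  178. ] 0.85
wrist guard_handle [ 502.4 -241.6  210.1] 0.98
scene guard [ 502.8 -244.3  177.8] 0.85
scene guard_handle [ 502.1 -239.2  216.4] 0.97
scene board [ 502.1 -240.8    3.1] 0.83
10.925 [ 505.27649521 -241.37233505  195.46232252] 0.14856640362407703 [[0.977, -0.213, 0.0], [-0.213, -0.977, -0.0], [0.0, 0.0, -1.0]]
```

View pics/top3.png

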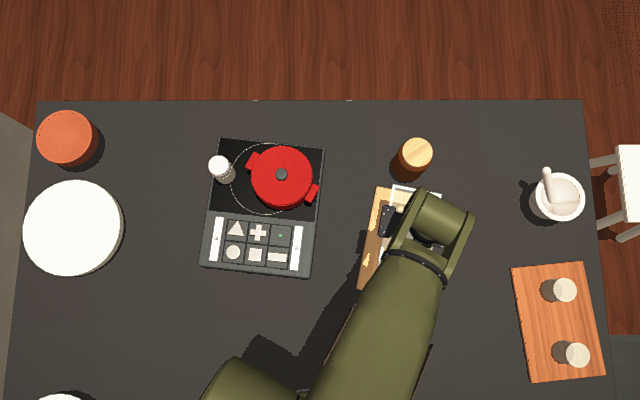

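The top picture shows the guard over the board under the arm, at about (405,230), turned lengthways. The bare panel shows triangle (236,229), cross (258,232) and lamp (280,235) in the far row, and round (233,253), square (255,255) and oblong (277,257) in the near row. I lower the guard.

Emit:
apply_moves:
  commands:
    - [[0,0,0.4,0,0,0],[0,0,0.9,0,0,0],[0,0,1,0,0,0],[0,0,1,0,0,0]]

```text
time: 11.42
tcp_pos: [505.6, -241.5, 96.3]
tcp_rot: [[0.977, -0.213, 0.0], [-0.213, -0.977, -0.0], [0.0, 0.0, -1.0]]
wrist_force: [0.1, -0.2, -1.9]
grip_width: 0.144
finger_force: 40.0
```

Emit:
apply_moves:
  commands:
    - [[0,0,0.3,0,0,0],[0,0,0.5,0,0,0],[0,0,0.54,0,0,0],[0,0,0.57,0,0,0],[0,0,0.58,0,0,0],[0,0,0.585,0,0,0],[0,0,0.585,0,0,0]]

```text
time: 12.3
tcp_pos: [505.4, -241.4, 37.3]
tcp_rot: [[0.977, -0.213, 0.0], [-0.213, -0.977, -0.0], [0.0, 0.0, -1.0]]
wrist_force: [-0.9, 0.3, -2.3]
grip_width: 0.147
finger_force: 40.0
```

```bash
python3 - <<'E'
from h import *
for n in ['round','oblong','cross','triangle','square']: mark('top','key_%s_top'%n,1)
mark('top','pin_left',1);mark('top','pin_right',1)
snap('scene')
mark('scene','guard')
for n in ['round','oblong','cross','triangle','square']: mark('scene','key_%s_top'%n,1)
E
```

```text
top key_round_top [480.4 198.6  68.9] 0.75
top key_oblong_top [470.2  77.1  68.7] 0.72
top key_cross_top [532.  135.4  66.6] 0.71
top key_triangle_top [539.8 195.   70.4] 0.62
top key_square_top [472.3 141.4  68.5] 0.59
top pin_left [514.  245.5  91.7] 0.78
top pin_right [490.2  37.3  95.3] 0.75
scene guard [ 502.1 -243.6   19.7] 0.61
scene key_round_top [480.  198.6  68.2] 0.57
scene key_oblong_top [465.3  82.8  69.6] 0.68
scene key_cross_top [531.9 134.   72.4] 0.74
scene key_triangle_top [538.9 192.4  70.1] 0.71
scene key_square_top [ 504.8 -240.7    3.6] 0.68
```

Emit:
apply_moves:
  commands:
    - [[0,0,0.005,0,0,0],[0,0,0.01,0,0,0],[0,0,0.01,0,0,0]]

```text
time: 13.38
tcp_pos: [505.3, -241.3, 36.6]
tcp_rot: [[0.977, -0.213, 0.0], [-0.213, -0.977, -0.0], [0.0, 0.0, -1.0]]
wrist_force: [-3.7, 1.3, 7.7]
grip_width: 0.143
finger_force: 40.0
```

Contact shows as a +10 N change in wrist force. I release, retract straight up and look.

Emit:
apply_moves:
  commands:
    - [[0,0,0,0,0,0],[0,0,0,0,0,0],[0,0,0,0,0,0],[0,0,0,0,0,0]]
  claw: 0.0

```text
time: 13.88
tcp_pos: [505.3, -241.3, 35.9]
tcp_rot: [[0.977, -0.213, 0.0], [-0.213, -0.977, 0.0], [0.0, -0.0, -1.0]]
wrist_force: [-0.3, -0.6, 0.6]
grip_width: 0.492
finger_force: 0.0
```

Emit:
apply_moves:
  commands:
    - [[0,0,-0.2,0,0,0],[0,0,-0.6,0,0,0],[0,0,-1,0,0,0],[0,0,-1,0,0,0]]

```text
time: 14.38
tcp_pos: [506.4, -242.0, 138.9]
tcp_rot: [[0.977, -0.213, 0.005], [-0.213, -0.977, -0.003], [0.005, 0.002, -1.0]]
wrist_force: [-1.0, -0.2, -0.3]
grip_width: 0.499
finger_force: 0.0
```

```bash
python3 - <<'E'
from h import *
for c in ['wrist','scene']:
    snap(c,c+'4.png')
    for n in ['guard','guard_handle','board']: mark(c,n,1)
# fit hob pose to key and pin marks
from scipy.optimize import least_squares
o=np.array([[480.2,198.6],[468,80],[532,134.7],[539.3,193.7],[472.3,141.4],[514,242],[488.8,33.5],[514.2,240.5],[488.9,33]])
m=np.array([[-29,58],[-29,-58],[29,0],[29,58],[-29,0],[0,105],[0,-105],[0,105],[0,-105]])
f=lambda p:(m@np.array([[np.cos(p[2]),np.sin(p[2])],[-np.sin(p[2]),np.cos(p[2])]])+p[:2]-o).ravel()
r=least_squares(f,[501,137,-.12]);print(r.x,np.round(r.fun.reshape(-1,2),1).tolist());print((f(r.x).reshape(-1,2)+o)[:5].round(1))
s=env.observe();print(s['time'],s['tcp_pos'],s['grip_width'],np.round(s['tcp_rot'],3).tolist())
E
```

```text
wrist guard [ 506.4 -238.2   20.5] 0.6
wrist guard_handle [ 504.  -240.1   54. ] 0.79
scene guard [ 502.4 -241.7   19.1] 0.95
scene guard_handle [ 500.1 -241.2   54.3] 0.82
scene board [ 503.4 -243.8    2. ] 0.94
[ 5.02193883e+02  1.37379581e+02 -1.16774707e-01] [[-0.1, -0.2], [-1.4, 3.2], [-1.0, -0.7], [-1.5, -2.1], [1.1, -0.6], [0.4, -0.3], [1.2, -0.4], [0.2, 1.2], [1.1, 0.1]]
[[480.1 198.4]
 [466.6  83.2]
 [531.  134. ]
 [537.8 191.6]
 [473.4 140.8]]
14.775 [ 505.05334516 -241.22492812  135.19893816] 0.5033433367713472 [[0.977, -0.213, -0.001], [-0.213, -0.977, 0.001], [-0.001, -0.0, -1.0]]
```

View pics/scene4.png

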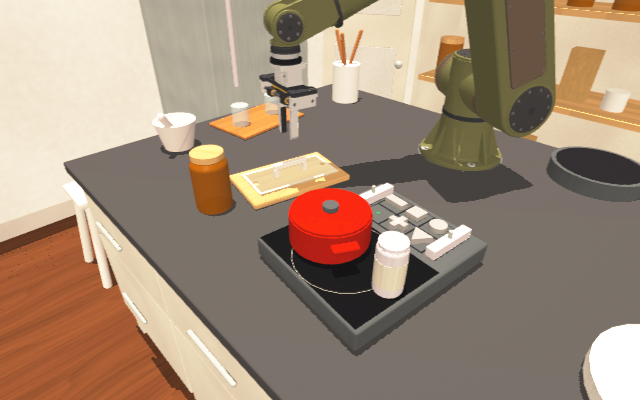

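The scene picture shows the guard flat on the board, handle up, at about (293,177), with the gripper clear above it. The bystanders have not moved. Fingers shut, I go to the round key at (480,198).

Emit:
apply_moves:
  commands:
    - [[-0.14,-0.5,0,0,0,0],[-0.28,-1,0,0,0,0],[-0.28,-1,0,0,0,0]]
  claw: -1

```text
time: 15.15
tcp_pos: [499.0, -135.2, 135.8]
tcp_rot: [[0.978, -0.21, -0.0], [-0.21, -0.978, 0.0], [-0.0, -0.0, -1.0]]
wrist_force: [0.4, -0.1, 0.3]
grip_width: 0.217
finger_force: 0.0
```

Emit:
apply_moves:
  commands:
    - [[-0.14,-0.5,0,0,0,0],[-0.28,-1,0,0,0,0],[-0.28,-1,0,0,0,0]]

```text
time: 15.52
tcp_pos: [493.1, -32.3, 135.9]
tcp_rot: [[0.978, -0.21, -0.0], [-0.21, -0.978, 0.0], [-0.0, -0.0, -1.0]]
wrist_force: [0.2, -0.6, 0.4]
grip_width: 0.004
finger_force: 0.0
```

Emit:
apply_moves:
  commands:
    - [[-0.14,-0.5,0,0,0,0],[-0.28,-1,0,0,0,0],[-0.28,-1,0,0,0,0]]

```text
time: 15.9
tcp_pos: [487.3, 70.8, 135.8]
tcp_rot: [[0.978, -0.21, -0.0], [-0.21, -0.978, -0.0], [-0.0, 0.0, -1.0]]
wrist_force: [0.4, -0.9, -0.0]
grip_width: 0.009
finger_force: 0.0
```

Emit:
apply_moves:
  commands:
    - [[-0.14,-0.5,0,0,0,0],[-0.28,-1,0,0,0,0],[-0.28,-1,0,0,0,0]]

```text
time: 16.27
tcp_pos: [481.4, 174.0, 135.7]
tcp_rot: [[0.978, -0.211, -0.0], [-0.211, -0.978, -0.0], [-0.0, 0.0, -1.0]]
wrist_force: [0.2, -0.9, -0.6]
grip_width: 0.003
finger_force: 0.0
```

Emit:
apply_moves:
  commands:
    - [[-0.06,-0.24,0.35,0,0,-0.03],[-0.06,-0.24,0.35,0,0,-0.03],[-0.06,-0.24,0.35,0,0,-0.03],[-0.06,-0.24,0.35,0,0,-0.03]]

```text
time: 16.77
tcp_pos: [481.0, 197.1, 102.0]
tcp_rot: [[0.993, -0.122, 0.002], [-0.122, -0.993, 0.0], [0.001, -0.001, -1.0]]
wrist_force: [0.6, 0.8, -0.2]
grip_width: 0.003
finger_force: 0.0
```

```bash
python3 - <<'E'
from h import *
snap('wrist','w5.png')
for n in ['round','oblong','cross','triangle','square']: mark('wrist','key_%s_top'%n,1)
snap('top')
mark('top','guard',1); mark('top','key_oblong_top',1)
s=env.observe();print(s['time'],s['tcp_pos'],s['grip_width'],np.round(s['tcp_rot'],3).tolist())
E
```

```text
wrist key_round_top [478.7 204.9  68.3] 0.78
wrist key_oblong_top [468.6  85.4  67.1] 0.71
wrist key_cross_top [526.8 132.3  71.6] 0.73
wrist key_triangle_top [537.3 191.4  67.3] 0.7
wrist key_square_top [473.6 139.   69.1] 0.62
top guard [ 503.4 -241.9   17.5] 0.9
top key_oblong_top [470.8  80.2  68.6] 0.59
17.225 [480.21377253 198.09190824 101.01578906] 0.00025475862811850524 [[0.993, -0.12, 0.0], [-0.12, -0.993, 0.0], [0.0, -0.0, -1.0]]
```

View pics/w5.png

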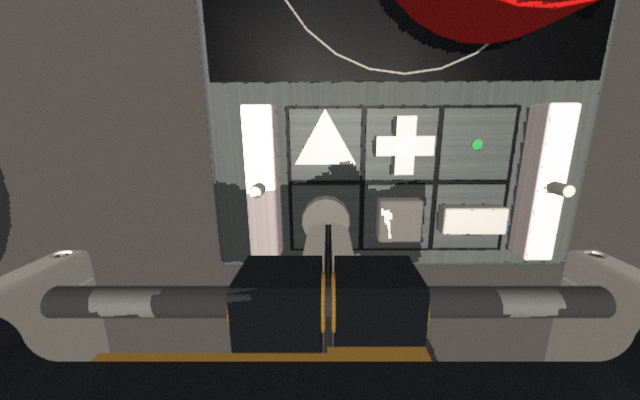

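The wrist picture shows the shut fingertips over the round key at (326,218), with square (400,220), oblong (474,220), triangle (325,142) and cross (405,146) in the places expected. I press round.

Emit:
apply_moves:
  commands:
    - [[0,0,0.25,0,0,0],[0,0,0.32,0,0,0],[0,0,0.36,0,0,0],[0,0,0.39,0,0,0],[0,0,0.39,0,0,0],[0,0,0.39,0,0,0]]

```text
time: 17.98
tcp_pos: [480.4, 198.1, 63.1]
tcp_rot: [[0.993, -0.12, 0.001], [-0.12, -0.993, 0.0], [0.001, -0.0, -1.0]]
wrist_force: [-6.4, -2.5, 11.3]
grip_width: 0.007
finger_force: 5.8
```

Round bottomed out: 11 N at z 63. Oblong next, 116 mm along tool +y.

Emit:
apply_moves:
  commands:
    - [[0,0,-0.2,0,0,0],[0,0,-0.39,0,0,0],[0,0,-0.39,0,0,0]]

```text
time: 18.35
tcp_pos: [481.1, 198.4, 102.3]
tcp_rot: [[0.993, -0.12, 0.003], [-0.12, -0.993, 0.001], [0.003, -0.001, -1.0]]
wrist_force: [0.9, 0.3, -0.9]
grip_width: 0.003
finger_force: 0.0
```

Emit:
apply_moves:
  commands:
    - [[0,0.4,0,0,0,0],[0,0.8,0,0,0,0],[0,0.8,0,0,0,0]]

```text
time: 18.73
tcp_pos: [470.3, 116.9, 100.3]
tcp_rot: [[0.992, -0.122, -0.001], [-0.122, -0.992, -0.0], [-0.001, 0.0, -1.0]]
wrist_force: [-1.0, -0.0, -0.6]
grip_width: 0.003
finger_force: 0.0
```

Emit:
apply_moves:
  commands:
    - [[0,0.36,0,0,0,0],[0,0.36,0,0,0,0],[0,0.36,0,0,0,0],[0,0.36,0,0,0,0]]

```text
time: 19.23
tcp_pos: [466.4, 83.8, 100.8]
tcp_rot: [[0.993, -0.119, 0.0], [-0.119, -0.993, 0.0], [-0.0, -0.0, -1.0]]
wrist_force: [0.2, -0.3, 0.3]
grip_width: 0.005
finger_force: 0.0
```

Emit:
apply_moves:
  commands:
    - [[0,0,0.25,0,0,0],[0,0,0.32,0,0,0],[0,0,0.36,0,0,0],[0,0,0.39,0,0,0],[0,0,0.39,0,0,0],[0,0,0.39,0,0,0]]

```text
time: 19.98
tcp_pos: [466.5, 83.2, 63.1]
tcp_rot: [[0.993, -0.12, 0.001], [-0.12, -0.993, 0.0], [0.001, -0.0, -1.0]]
wrist_force: [-6.7, 1.4, 13.8]
grip_width: 0.002
finger_force: 6.4
```

Oblong is down, with 14 N at z 63. Cross next.

Emit:
apply_moves:
  commands:
    - [[0,0,-0.2,0,0,0],[0,0,-0.39,0,0,0],[0,0,-0.39,0,0,0]]

```text
time: 20.35
tcp_pos: [467.2, 83.0, 102.2]
tcp_rot: [[0.993, -0.12, 0.003], [-0.12, -0.993, 0.0], [0.003, -0.001, -1.0]]
wrist_force: [-1.4, 1.1, -0.3]
grip_width: 0.005
finger_force: 0.0
```

Emit:
apply_moves:
  commands:
    - [[0.3,-0.3,0,0,0,0],[0.58,-0.58,0,0,0,0],[0.58,-0.58,0,0,0,0],[0.58,-0.58,0,0,0,0]]

```text
time: 20.85
tcp_pos: [530.1, 133.2, 100.1]
tcp_rot: [[0.993, -0.12, -0.001], [-0.12, -0.993, -0.0], [-0.001, 0.001, -1.0]]
wrist_force: [-0.7, -0.1, 0.6]
grip_width: 0.007
finger_force: 0.0
```

Emit:
apply_moves:
  commands:
    - [[0,0,0.25,0,0,0],[0,0,0.32,0,0,0],[0,0,0.36,0,0,0],[0,0,0.39,0,0,0],[0,0,0.39,0,0,0],[0,0,0.39,0,0,0]]

```text
time: 21.6
tcp_pos: [531.0, 133.3, 63.2]
tcp_rot: [[0.993, -0.12, 0.001], [-0.12, -0.993, -0.0], [0.001, 0.0, -1.0]]
wrist_force: [-6.7, -3.3, 11.6]
grip_width: 0.008
finger_force: 5.5
```

Cross is down, with 12 N at z 63. Triangle next, then up and away.

Emit:
apply_moves:
  commands:
    - [[0,0,-0.2,0,0,0],[0,0,-0.39,0,0,0],[0,0,-0.39,0,0,0]]

```text
time: 21.98
tcp_pos: [531.7, 133.7, 102.4]
tcp_rot: [[0.993, -0.12, 0.003], [-0.12, -0.993, 0.001], [0.003, -0.001, -1.0]]
wrist_force: [0.5, 0.5, 0.1]
grip_width: 0.007
finger_force: 0.0
```

Emit:
apply_moves:
  commands:
    - [[0,-0.3,0,0,0,0],[0,-0.58,0,0,0,0],[0,-0.58,0,0,0,0],[0,-0.58,0,0,0,0]]

```text
time: 22.48
tcp_pos: [537.5, 190.6, 100.4]
tcp_rot: [[0.993, -0.12, -0.001], [-0.12, -0.993, -0.0], [-0.001, 0.0, -1.0]]
wrist_force: [0.0, -0.1, -0.1]
grip_width: 0.005
finger_force: 0.0
```

Emit:
apply_moves:
  commands:
    - [[0,0,0.25,0,0,0],[0,0,0.32,0,0,0],[0,0,0.36,0,0,0],[0,0,0.39,0,0,0],[0,0,0.39,0,0,0],[0,0,0.39,0,0,0]]

```text
time: 23.22
tcp_pos: [538.1, 190.8, 63.2]
tcp_rot: [[0.993, -0.12, 0.001], [-0.12, -0.993, -0.0], [0.001, 0.0, -1.0]]
wrist_force: [-6.0, -4.4, 10.2]
grip_width: 0.006
finger_force: 5.1
```

Emit:
apply_moves:
  commands:
    - [[0,0,-0.2,0,0,0],[0,0,-0.6,0,0,0],[0,0,-1,0,0,0],[0,0,-1,0,0,0],[0,0,-1,0,0,0],[0,0,-1,0,0,0]]

```text
time: 23.98
tcp_pos: [537.3, 191.0, 160.7]
tcp_rot: [[0.993, -0.12, -0.002], [-0.12, -0.993, -0.0], [-0.002, 0.001, -1.0]]
wrist_force: [0.1, -0.2, -0.1]
grip_width: 0.004
finger_force: 0.0
```

```bash
python3 - <<'E'
from h import *
snap('scene','scene6.png')
for n in ['guard','pot','tin','jar']: mark('scene',n,1)
s=env.observe();print(s['time'],s['tcp_pos'],s['wrist_force'])
E
```

```text
scene guard [ 503.6 -241.5   19. ] 0.69
scene pot [671.3  70.2  57.1] 0.91
scene tin [691.5 229.6  53.3] 0.95
scene jar [ 726.2 -277.7   -3.9] 0.85
24.225 [537.66824969 191.10453842 161.52363529] [0.2632101  0.01518383 0.20994431]
```

View pics/scene6.png

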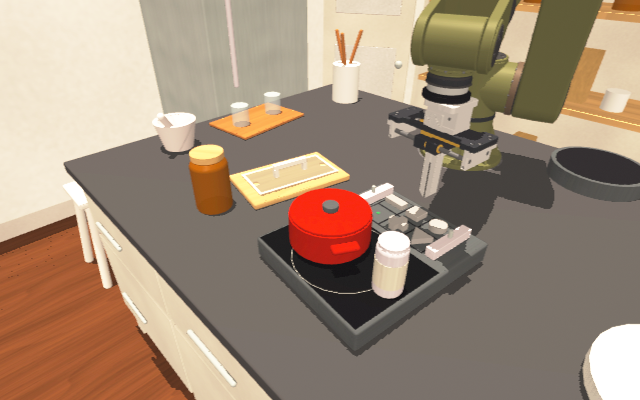

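The scene picture shows the guard flat on the board at (290,175), the fingers clear above the panel at (431,175), and the pot, tin and jar where they were. I hand the job in.

```bash
python3 -c "
from h import *
print(env.sign_off())"
```

```text
the job is handed in; nothing more can be done
None
```

The guard lies flat and handle up on the board, and I pressed the round, oblong, cross and triangular keys fully down in that order; the pot, tin and jar show no shift, and the job was handed in at about 24 s with no verdict returned.

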